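Make up the pulley on the upright arbor

ROBOT

A 6-joint arm with a two-finger parallel gripper is mounted at the origin on a cart in front of the work surface, level with it; the furniture and walls round the work are solid. World frame = base frame: x ahead of the robot, y to its left, z up, the work surface at z = 0. Lengths are in m, angles in rad, forces in N, time in s.
With the tool pointing down it reaches from about 0.375 to 0.925 m from the base axis. Payload 5.7 kg.
Tool frame: the origin (TCP) lies midway between the tips of the shut fingers; the grasp point (between the pads) lies 19 mm behind it (r.grip_depth is the distance from the TCP to the grasp point, in m); z points along the fingers, y is the line along which they close (so a half turn about z gives the same grasp; the last joint's range is limited). The gripper opens to 88 mm and grips with 3 to 60 N. Pads are 20 mm wide; open, the fingers measure 115 mm over their backs; the gripper's body (75 mm by 178 mm) begins 61 mm behind the grasp point.
Start: joints at [-1.451, 0.359, 1.51, -0, 1.272, -0.115], TCP at [0.14, -0.584, 0.223] pointing down, gripper open.
Joint ranges: [-2.97, 2.97], [-1.01, 2.36], [0.21, 2.38], [-0.96, 4.11], [0.2, 2.71], [-2.98, 2.98]. Speed limits (rad/s): [2.39, 2.39, 3.14, 3.14, 3.14, 3.14].

INTERFACE

Orientations are given as a unit quaternion [x, y, z, w].
In Python, from workcell import r, eoat, planner, imaging gives the robot as it stands. The module is installed in compiled form; this text tells all that it offers. Calls block until the motion is done:
- r.reach(position, orientation): joint-space move of the TCP to a pose.
- r.line_to(position, orientation=None, max_speed=0.15, guard=None): straight line of the TCP; orientation=None keeps the orientation; max_speed is the mean speed in m/s. With guard (N) it stops when the force on the tool has changed by that much, and returns True; else False.
- r.movej(angles): joint-space move.
- eoat.set_gripper(opening, f_grip=None): finger opening in m; f_grip is the grip in N (None keeps the last); returns when the fingers have stopped.
- r.dwell(seconds).
- planner.ik(position, orientation): joint angles nearest the present ones, or None.
- imaging.grab_frame(name): name is "side" or "top"; returns a dict with "img" (420x560x3 uint8, red, green, blue), "vertical_fov" (degrees; the focal length in pixels is half the picture's height over the tangent of half this angle, whatever the lens; pixels are square), "cx", "cy" (the principal point, pixels), "extrinsics" (4x4, takes a point from world to camera coordinates). Camera axes: x right, y down, z forward; pixel columns grow to the right and rows downward; lengths in m; the calibration is good to about 2 mm. A picture is of the moment at which its call begins. There is no depth.
A pose or a line that the arm cannot do raises r.Unreachable and nothing moves.
- r.close_job(): hands the job in; it is judged then, once.
Readings, each from a call of its own:
- r.read_time(): time.
- r.read_qpos(): joint angles.
- r.read_joint_vel(): joint speeds.
- r.read_joint_torque(): joint torques, N m.
- r.read_tcp_pos(): TCP position.
- r.read_ee_rot(): TCP orientation.
- r.read_contact_force(): force on the tool from outside, world axes, zero at the start.
- r.read_torque(): the same for the moment, N m.
- r.read_gripper_width(): finger opening in m.
- r.read_grasp_force(): force on a finger pad.
Only numpy, scipy, OpenCV 4.12 (cv2) and the standard library are available. Lean on these libraries where they do the work, as an engineer would, in place of code of your own. Each camera call takes 0.05 s, during which the arm holds its last target. There are 200 camera calls.

TASK

Make up the arbor on the round steel stand: lower the plain sleeve over the upright post onto its base first, then the grooved belt pulley on top of the sleeve with its hub up, and finish with the flanged knob cap over the end of the post, each sitting fully home on the one below. Set each part down along the post rather than letting it drop, and leave the other things on the bench where they are.

Things in the scene. Friction and masses are not known exactly. Their poses are not given: they have to be found in the camera images.
- stand: Assembly stand, fixed to the bench (it does not move when pushed): dark round base 80 mm across and 10 mm high, on it a bright round seat 52 mm across and 3 mm high, and in the middle a bright upright post (the arbor) 20 mm in diameter that rises 64 mm above the seat, its last 7 mm tapering to 13 mm. Origin at the centre of the base's underside, on the bench; z up, along the post.
- arbor_seat (a point): Centre of the seat, at the foot of the post, 13 mm above the bench, z up: the sleeve's underside rests at this height.
- arbor_tip (a point): Centre of the post's upper end, 77 mm above the bench.
- sleeve: Spacer sleeve: plain smooth light-metal tube, 44 mm outside diameter, 24 mm high, with a 24 mm bore right through. Goes on first. Loose, stands upright on the bench. Origin at the centre of its underside, z up along its bore.
- pulley: Belt pulley: steel wheel 60 mm in diameter and 18 mm thick with a V groove round its rim, and on top a hub 32 mm in diameter and 8 mm high (26 mm high in all), 24 mm bore right through. Goes on second; rests on the sleeve, 24 mm above the seat. Loose, lies flat, hub already up; grip across the rim. Origin: centre of its underside, z up along its bore.
- cap: Knob cap: dark steel knob 32 mm in diameter with fine ribs and a flange 44 mm across and 6 mm thick at its foot, 34 mm high in all; closed on top, bored 24 mm in diameter and 20 mm deep from below. Goes on last; its flange rests on the pulley's hub, 50 mm above the seat. Loose, stands on its flange; grip across the knob. Origin: centre of its underside, z up.
- tape_measure: Yellow tape measure, 76 x 94 x 34 mm, loose; not part of the job. Origin at its underside.
- masking_tape: Roll of masking tape, 108 mm across, 24 mm high, stuck down where it lies; not part of the job, keep clear. Origin at the centre of its underside.
- hex_key: Black hex key, 44 x 134 x 10 mm, loose; not part of the job. Origin at its underside.
- carpenter_pencil: Red flat pencil, 190 mm long, 8 mm high, loose; not part of the job. Origin at its underside.

How it is judged:
By the outcome, as a careful person would: the job done as asked, in the order asked, and still so for the second after the job is handed in, with the robot touching nothing.
It also fails if it takes over 67 s, if anything falls off the work surface, if the arm or the gripper's body presses on something with over 40 N, if the wrist force passes 120 N, or if a joint passes its speed limit or range.

## Working session

There is one attempt and no reset: what is moved stays moved. The work goes in short steps, each a Python script; the robot and the scene stay as the last script left them, time stands still between calls to the robot, and variables do not carry over. Pictures are saved under pics/ and viewed, at most 10 in all, crops included, and the job is handed in when it is done.

```bash
mkdir -p pics
python3 - <<'E'
from workcell import r, eoat, planner, imaging
import cv2,numpy as np
for n in("top","side"):
    f=imaging.grab_frame(n); cv2.imwrite(f"pics/{n}0.png",f["img"][:,:,::-1])
    print(n,f["vertical_fov"],f["cx"],f["cy"],np.round(f["extrinsics"],4).tolist())
print(r.read_time(),r.read_ee_rot(),r.read_gripper_width(),r.grip_depth,r.read_contact_force())
E
```

```text
top 50.947741962879014 285.31398463716715 215.04957722204014 [[-0.0172, -0.9999, -0.0014, 0.0049], [-0.9831, 0.0172, -0.1823, 0.5666], [0.1823, -0.0017, -0.9832, 0.8304], [0.0, 0.0, 0.0, 1.0]]
side 48.431038373048565 279.55919089629646 207.66420902111892 [[-0.9646, 0.2634, -0.0111, 0.52], [0.1139, 0.3786, -0.9185, 0.0178], [-0.2378, -0.8873, -0.3953, 1.2475], [0.0, 0.0, 0.0, 1.0]]
0.1 [ 9.93116192e-01  1.17130654e-01 -1.13017922e-05 -7.99175005e-04] 0.08772855717750862 0.0187 [0.4208637  0.12382235 0.28176876]
```

View pics/top0.png

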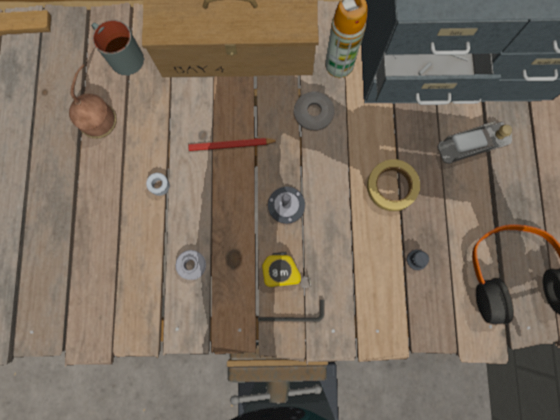

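View pics/side0.png

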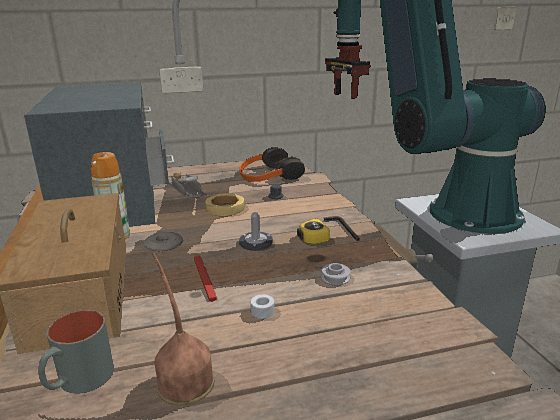

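The top view shows the sleeve at (157,184), pulley at (189,265), stand at (286,205) and cap at (418,260). The side view has them at (262,306), (336,272), (256,240) and (276,192). I'll zoom in on each.

```bash
cat > h.py <<'E'
from workcell import r, eoat, planner, imaging
import cv2,numpy as np
def ray(f,u,v):
    h=f["img"].shape[0]; F=h/2/np.tan(np.radians(f["vertical_fov"])/2)
    E=np.array(f["extrinsics"]); R,t=E[:3,:3],E[:3,3]
    return -R.T@t, R.T@np.array([(u-f["cx"])/F,(v-f["cy"])/F,1.])
def cast(f,u,v,z):
    c,d=ray(f,u,v); return c+d*(z-c[2])/d[2]
def proj(f,p):
    h=f["img"].shape[0]; F=h/2/np.tan(np.radians(f["vertical_fov"])/2)
    q=np.array(f["extrinsics"])@np.append(p,1); return F*q[0]/q[2]+f["cx"],F*q[1]/q[2]+f["cy"]
E
python3 - <<'E'
from h import *
rows=[]
for n,cs in (("top",[(157,184),(189,265),(286,205),(418,260)]),("side",[(262,306),(336,272),(256,235),(276,192)])):
    f=imaging.grab_frame(n); im=f["img"][:,:,::-1]
    rows.append(np.hstack([cv2.resize(im[v-25:v+25,u-25:u+25],(200,200),interpolation=cv2.INTER_NEAREST) for u,v in cs]))
    for u,v in cs: print(n,u,v,cast(f,u,v,.02).round(4))
cv2.imwrite("pics/crops.png",np.vstack(rows))
E
```

```text
top 157 184 [0.6437 0.2638 0.02  ]
top 189 265 [0.4726 0.1926 0.02  ]
top 286 205 [ 0.5938 -0.0068  0.02  ]
top 418 260 [ 0.4747 -0.2736  0.02  ]
side 262 306 [0.6468 0.2751 0.02  ]
side 336 272 [0.4757 0.2028 0.02  ]
side 256 235 [ 0.5948 -0.0067  0.02  ]
side 276 192 [ 0.4779 -0.2626  0.02  ]
```

View pics/crops.png

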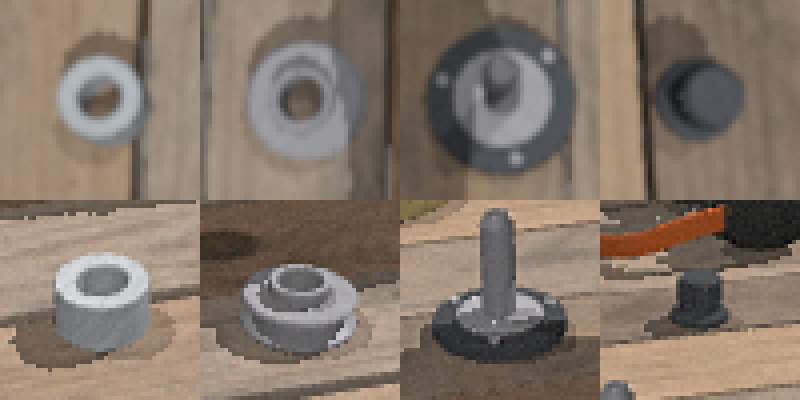

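Crops: each part is clear. In the top row the sleeve ring is centred at about (157,183), the pulley bore at (189,264), the post tip at (286,201) and the cap at about (419,258). The two views differ by about 1 cm away from the image centre, so I suspect lens distortion and will fit it from two-view consistency.

Run:
```python
from h import *
from scipy.optimize import least_squares
fs={n:imaging.grab_frame(n) for n in("top","side")}
def blob(n,u,v,cond,w=22):
    im=fs[n]["img"].astype(int); hsv=cv2.cvtColor(fs[n]["img"],cv2.COLOR_RGB2HSV).astype(int)
    m=cond(hsv[...,1],hsv[...,2]).astype(np.uint8); k=np.zeros_like(m); k[v-w:v+w,u-w:u+w]=1; m*=k
    c=max(cv2.findContours(m,cv2.RETR_EXTERNAL,cv2.CHAIN_APPROX_NONE)[0],key=cv2.contourArea)
    h=cv2.convexHull(c); (e,s,a)=cv2.fitEllipse(h); x,y,ww,hh=cv2.boundingRect(c)
    print(n,u,v,"ell",np.round(e,1),np.round(s,1),round(a),"box",x,y,x+ww-1,y+hh-1,"area",cv2.contourArea(c))
for n,cs in (("top",[(157,184),(189,265),(286,205),(418,260)]),("side",[(262,306),(336,272),(256,235),(276,192)])):
    for u,v in cs:
        hsv=cv2.cvtColor(fs[n]["img"],cv2.COLOR_RGB2HSV)
        blob(n,u,v,lambda s,V:s<45)
        blob(n,u,v,lambda s,V:(s<45)&(V>125))
# plank gap lines straightness in top: dark vertical seams
g=cv2.cvtColor(fs["top"]["img"],cv2.COLOR_RGB2GRAY).astype(float)
for us in ((125,),(60,),(455,),(400,)):
    u=us[0]; pts=[]
    for v in range(345,100,-5):
        row=g[v-2:v+3,u-6:u+7].mean(0); u=u-6+int(row.argmin()) if abs(row.argmin()-6)<4 else u; pts.append((u,v))
    print(pts[::6])
```

```text
top 157 184 ell [165.9 186.5] [34.5 40.3] 118 box 146 169 172 205 area 461.0
top 157 184 ell [156.6 183.5] [21.1 23.8] 164 box 146 172 167 195 area 361.0
top 189 265 ell [192.8 268. ] [32.4 40.4] 145 box 175 249 209 286 area 806.5
top 189 265 ell [189.  268.4] [25.5 40.8] 165 box 175 250 201 286 area 604.0
top 286 205 ell [289.2 204.7] [40.8 47. ] 176 box 268 183 305 226 area 1090.0
top 286 205 ell [288.2 204.8] [19.4 24. ] 23 box 279 193 298 216 area 209.5
top 418 260 ell [417.5 259.3] [21.1 22.6] 85 box 406 249 429 270 area 347.5Traceback (most recent call last):
  File "<stdin>", line 14, in <module>
  File "<stdin>", line 7, in blob
ValueError: max() iterable argument is empty
```

```bash
cat > fit.py <<'E'
from h import *
from scipy.optimize import least_squares
fs={n:imaging.grab_frame(n) for n in("top","side")}
# camera, object, pixel, height
M=[("top",0,156.75,182.5,.024),("top",1,188.75,264,.026),("top",1,190.2,264.25,.018),("top",2,285.6,204.5,.009),("top",3,420.75,258.5,.034),("top",3,416.75,259.25,.005),
("side",0,261.9,300.6,.024),("side",1,336,266.6,.026),("side",2,254.75,212.5,.077),("side",3,275.4,185.5,.034)]
def pd(f,p,k):
    h=420; F=h/2/np.tan(np.radians(f["vertical_fov"])/2); u,v=proj(f,p); x,y=(u-f["cx"])/F,(v-f["cy"])/F; s=1+k*(x*x+y*y)
    return np.array([F*x*s+f["cx"],F*y*s+f["cy"]])
def res(a,usek=True):
    P=a[:8].reshape(4,2); k=dict(top=a[8],side=a[9])
    return np.concatenate([pd(fs[n],[*P[o],z],k[n] if usek else 0)-[u,v] for n,o,u,v,z in M]+[a[8:]*.5])
x0=np.r_[.644,.264,.473,.193,.594,-.007,.475,-.27,0,0]
for uk in (False,True):
    s=least_squares(res,x0,args=(uk,)); print(s.x.round(4),"\n",s.fun[:-2].reshape(-1,2).round(1).tolist())
E
python3 fit.py
```

```text
[ 0.645   0.2636  0.4734  0.1916  0.5966 -0.0064  0.4768 -0.2754  0.
  0.    ] 
 [[-0.2, 0.4], [0.1, 0.4], [-0.5, 0.4], [0.2, 0.3], [0.1, -0.1], [-0.1, 0.3], [-0.4, -0.2], [-0.9, -0.1], [-0.2, 0.6], [-0.2, 0.5]]
[ 0.6463  0.2683  0.4725  0.1939  0.5966 -0.0064  0.4749 -0.2811 -0.2008
 -0.2917] 
 [[0.1, 0.4], [0.2, 0.2], [-0.4, 0.3], [0.2, 0.3], [-0.0, -0.2], [-0.1, 0.3], [-0.3, 0.2], [-0.6, -0.1], [-0.2, 0.6], [-0.1, -0.2]]
```

Run:
```python
from h import *
Q=[1,0,0,0]; x,y=.6455,.2655
r.reach([x,y,.18],Q); print(r.read_time())
r.line_to([x,y,.004],Q,max_speed=.2,guard=15)
print(r.read_tcp_pos(),r.read_contact_force())
eoat.set_gripper(.02,f_grip=20); print(r.read_time(),r.read_gripper_width(),r.read_grasp_force(),r.read_tcp_pos(),r.read_contact_force())
f=imaging.grab_frame("side")["img"]; g=imaging.grab_frame("top")["img"]
cv2.imwrite("pics/g1.png",cv2.resize(np.hstack([f[220:340,200:320],g[120:240,100:220]]),(800,400),interpolation=cv2.INTER_CUBIC)[:,:,::-1])
```

```text
3.85
[0.64658698 0.26578165 0.0051816 ] [ 0.89860516  0.11660172 -0.09758119]
5.6333 0.043840299497759395 20.000135600566864 [0.64546111 0.26552686 0.00402949] [-0.52589843  0.14545177  1.28350745]
```

View pics/g1.png

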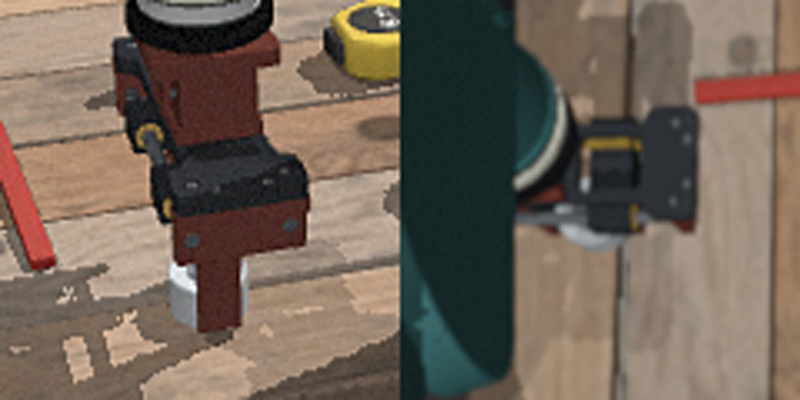

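The side crop shows the sleeve spanning x from 168 to 246 between the fingers. The near finger is shifted about 14 crop px, which is what its parallax predicts, so the sleeve is centred. Next I carry it over the post and check there.

Run:
```python
from h import *
Q=[1,0,0,0]; x,y=.5966,-.0064
p=r.read_tcp_pos()
r.line_to([p[0],p[1],.12],Q,max_speed=.2)
r.reach([x,y,.12],Q); r.line_to([x,y,.098],Q)
print(r.read_time(),r.read_tcp_pos(),r.read_gripper_width(),r.read_contact_force())
F=imaging.grab_frame("side");f=F["img"]; G=imaging.grab_frame("top");g=G["img"]
print(proj(F,[x,y,.094]),proj(F,[x,y,.077]),proj(F,[x,y,.013]),proj(G,[x,y,.013]))
cv2.imwrite("pics/g2.png",cv2.resize(np.hstack([f[165:265,205:305],g[155:255,235:335]]),(800,400),interpolation=cv2.INTER_CUBIC)[:,:,::-1])
```

```text
7.8417 [ 0.59603722 -0.00500072  0.09721653] 0.043989609796531354 [-0.36879922  0.09632461 -0.49438094]
(np.float64(254.2709215486422), np.float64(206.3545048165947)) (np.float64(254.50931267103778), np.float64(213.10821470999605)) (np.float64(255.38080929838782), np.float64(237.79804097136414)) (np.float64(285.782234578302), np.float64(204.3812412250633))
```

View pics/g2.png

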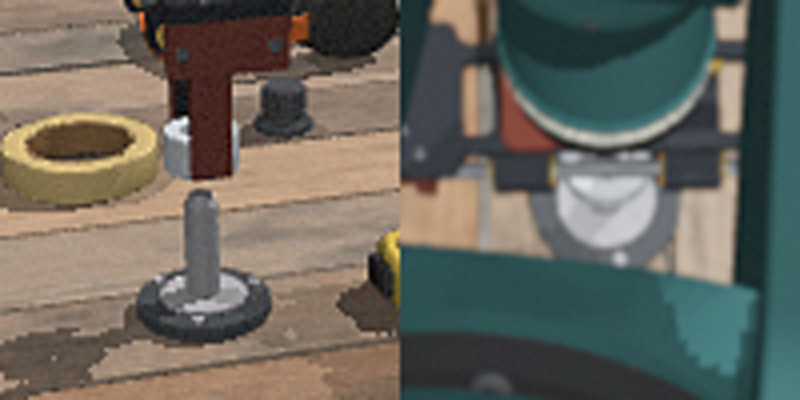

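The side crop shows the sleeve centre (x≈200) lined up with the post tip (x≈201), so I lower it with a guard.

```bash
cat >> h.py <<'E'
Q=[1,0,0,0]
def st(tag=""):
    print(tag,round(r.read_time(),2),np.round(r.read_tcp_pos(),4),"F",np.round(r.read_contact_force(),1),"w",round(r.read_gripper_width(),4),"g",round(r.read_grasp_force(),1))
E
python3 - <<'E'
from h import *
x,y=.5966,-.0064
r.dwell(.2); st("hover")
for z in (.07,.045,.025):
    b=r.line_to([x,y,z],Q,max_speed=.06,guard=10); r.dwell(.1); st(b)
    if b: break
else:
    b=r.line_to([x,y,.0155],Q,max_speed=.02,guard=6); st(b)
E
```

```text
hover 8.14 [ 0.5971 -0.0063  0.0986] F [ 0.3  0.5 -1.3] w 0.0438 g 20.0
False 8.86 [ 0.5967 -0.0065  0.0701] F [ 0.  -0.2 -1.2] w 0.0441 g 20.0
False 9.53 [ 0.5967 -0.0065  0.0451] F [-0.  -0.2 -0. ] w 0.0437 g 20.0
False 10.11 [ 0.5967 -0.0064  0.025 ] F [ 0.4 -0.7 -0.9] w 0.044 g 20.0
True 10.55 [ 0.5968 -0.0064  0.0168] F [-0.7 -0.1  4.4] w 0.0437 g 20.0
```

Run:
```python
from h import *
eoat.set_gripper(.088); st("open")
p=r.read_tcp_pos(); r.line_to([p[0],p[1],.13],Q,max_speed=.2)
x,y=.473,.1925
r.reach([x,y,.13],Q); r.line_to([x,y,.02],Q,max_speed=.15,guard=15); r.line_to([x,y,.004],Q,max_speed=.05,guard=10); st("at")
eoat.set_gripper(.03,f_grip=35); st("grip")
r.line_to([x,y,.13],Q,max_speed=.15); st("up")
x,y=.5966,-.0064
r.reach([x,y,.13],Q); r.line_to([x,y,.100],Q,max_speed=.1); r.dwell(.2); st("hover")
F=imaging.grab_frame("side");f=F["img"]; G=imaging.grab_frame("top");g=G["img"]
cv2.imwrite("pics/g3.png",cv2.resize(np.hstack([f[165:265,205:305],g[155:255,235:335]]),(800,400),interpolation=cv2.INTER_CUBIC)[:,:,::-1])
```

```text
open 11.38 [ 0.596  -0.0063  0.0163] F [-0.3  0.4  1.1] w 0.0876 g 0.0
at 14.38 [0.4727 0.1925 0.0038] F [ 0.6  0.7 -0.6] w 0.0871 g 0.0
grip 14.93 [0.4732 0.1926 0.0041] F [-0.3  0.4  1.5] w 0.0604 g 35.0
up 15.93 [0.4722 0.1923 0.1292] F [-0.   0.2 -1.2] w 0.06 g 35.0
hover 17.51 [ 0.5972 -0.0063  0.1007] F [ 0.4  0.6 -1.5] w 0.0602 g 35.0
```

View pics/g3.png

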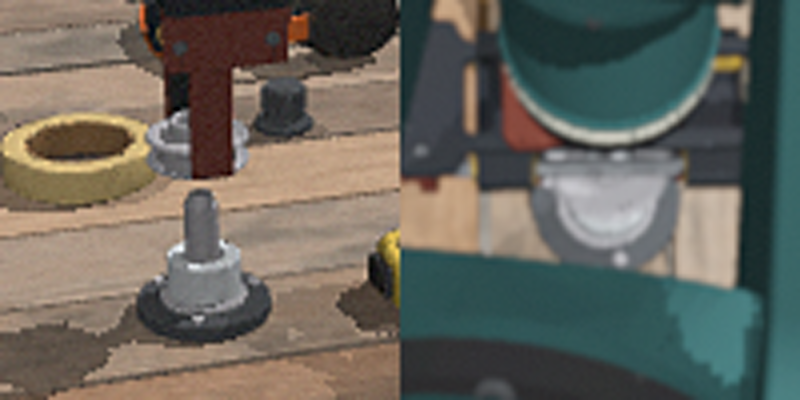

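The pulley (x from 146 to 249, centre about 197.5) is within about 0.5 mm of the post axis. The sleeve is seated flat on the stand. Lowering the pulley.

Run:
```python
from h import *
x,y=.5966,-.0064
for z in (.07,.048):
    b=r.line_to([x,y,z],Q,max_speed=.06,guard=10); r.dwell(.1); st(b)
    if b: break
else:
    b=r.line_to([x,y,.0395],Q,max_speed=.02,guard=6); st(b)
```

```text
False 18.36 [ 0.5969 -0.0065  0.0702] F [ 0.2  0.1 -1.3] w 0.0601 g 35.0
False 18.98 [ 0.5968 -0.0064  0.0481] F [ 0.1  0.6 -1. ] w 0.0603 g 35.0
True 19.37 [ 0.5969 -0.0064  0.0411] F [-0.5 -0.5  5.6] w 0.06 g 35.0
```

Run:
```python
from h import *
eoat.set_gripper(.088); st("open")
p=r.read_tcp_pos(); r.line_to([p[0],p[1],.14],Q,max_speed=.2)
x,y=.476,-.278
r.reach([x,y,.14],Q); r.line_to([x,y,.03],Q,max_speed=.15,guard=15); r.line_to([x,y,.010],Q,max_speed=.06,guard=10); st("at")
eoat.set_gripper(.015,f_grip=25); st("grip")
r.line_to([x,y,.15],Q,max_speed=.15); st("up")
x,y=.5966,-.0064
r.reach([x,y,.15],Q); r.line_to([x,y,.106],Q,max_speed=.1); r.dwell(.2); st("hover")
F=imaging.grab_frame("side");f=F["img"]; G=imaging.grab_frame("top");g=G["img"]
cv2.imwrite("pics/g4.png",cv2.resize(np.hstack([f[165:265,205:305],g[155:255,235:335]]),(800,400),interpolation=cv2.INTER_CUBIC)[:,:,::-1])
```

```text
open 19.99 [ 0.5959 -0.0063  0.0403] F [-0.4 -0.3  0.2] w 0.0877 g 0.0
at 23.15 [ 0.4756 -0.2778  0.0096] F [-0.3 -0.6  0.5] w 0.088 g 0.0
grip 24.07 [ 0.4759 -0.2779  0.01  ] F [1.1 0.3 1.1] w 0.0317 g 25.0
up 25.15 [ 0.4754 -0.2775  0.1492] F [-0.2 -0.1 -0.9] w 0.0318 g 25.0
hover 27.08 [ 0.5972 -0.0066  0.1068] F [ 0.3  0.1 -0.2] w 0.0316 g 25.0
```

View pics/g4.png

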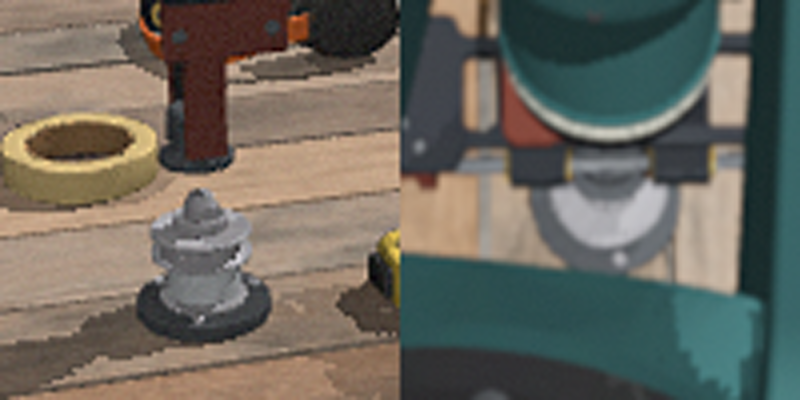

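The sleeve and pulley are stacked and flat. The cap flange (x from 158 to 234, centre 196) sits about 2.6 crop px left of the expected 198.6, roughly 1 mm in +x. I shift x by -0.8 mm and lower it.

Run:
```python
from h import *
x,y=.5958,-.0064
for z in (.092,.080):
    b=r.line_to([x,y,z],Q,max_speed=.05,guard=10); r.dwell(.1); st(b)
    if b: break
else:
    b=r.line_to([x,y,.0715],Q,max_speed=.02,guard=6); st(b)
    z=r.read_tcp_pos()[2]
    if abs(z-.073)<.0012:
        eoat.set_gripper(.088); st("open")
        p=r.read_tcp_pos(); r.line_to([p[0],p[1],.16],Q,max_speed=.15); r.reach([.42,-.02,.25],Q); st("clear")
        f=imaging.grab_frame("side")["img"]; g=imaging.grab_frame("top")["img"]
        cv2.imwrite("pics/g5.png",np.hstack([cv2.resize(f[160:300,190:390],(400,280)),cv2.resize(g[100:340,130:450],(400,280))])[:,:,::-1])
```

```text
False 27.72 [ 0.5959 -0.0064  0.0919] F [-1.2  0.5 -0.8] w 0.0319 g 25.0
False 28.21 [ 0.5958 -0.0064  0.0799] F [-0.6  1.1 -1.3] w 0.0318 g 25.0
True 28.61 [ 0.596  -0.0064  0.0729] F [-0.8  0.2  5.5] w 0.0315 g 25.0
open 29.59 [ 0.5952 -0.0063  0.0722] F [ 0.1  0.6 -0.2] w 0.0875 g 0.0
clear 31.13 [ 0.421  -0.0202  0.2497] F [ 0.8 -0.5  0.4] w 0.0877 g 0.0
```

```bash
ls pics
```

```text
crops.png
g1.png
g2.png
g3.png
g4.png
g5.png
side0.png
top0.png
```

View pics/g5.png

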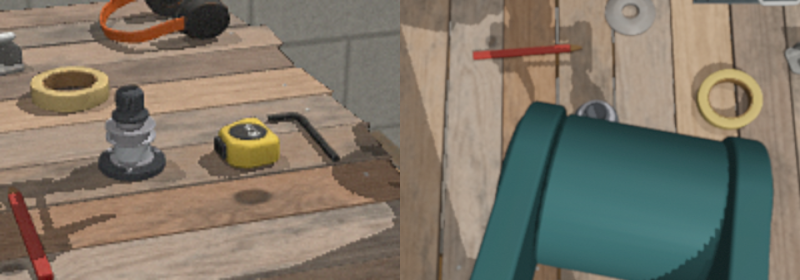

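The side view shows the full stack standing upright at about (130,130), with the cap on top. The tape measure, hex key, pencil and masking tape are where they were, and the arm is clear, so I'm handing in.

```bash
python3 -c "
from h import *
print(r.close_job())"
```

```text
the job is handed in; nothing more can be done
None
```

The arbor is made up in order (sleeve, then pulley with its hub up, then cap), each lowered along the post until it seated at the expected height; the other things on the bench were left alone, and I handed the job in at about 31 s.

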